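# Turn the bench carousel to bring the ring cone to the front

### The job

Turn the jeweller's round tool carousel by gently pushing the upright pegs on its rim with a fingertip, until the pointed steel ring cone stands squarely in line with the arrow on the carousel's foot, on the arrow's side. Turn it steadily, do not grip the pegs, do not touch or lift the things standing on it, leave the other things on the bench where they are, then let go and move clear.

Things in the scene. Friction and masses are not known exactly. Their poses are not given: they have to be found in the camera images.
- foot: Fixed dark steel foot of the carousel, 200 mm across, 20 mm high. Origin at the centre of its underside on the bench, directly below the turning axis. Its front is its own -x direction, roughly towards the robot (up to 0.5 rad either way): there a flat tab 44 mm wide and 10 mm high sticks out to 195 mm from the axis, carrying a raised steel arrow (top at 17 mm) that points inward to the axis.
- front_spot (a point): The point where the cone's underside centre must come to: 68 mm from the axis towards the arrow, at deck height 34 mm. Fixed to the foot.
- carousel: Turning dark wooden disc, 270 mm across, 12 mm thick; deck (top) 34 mm above the bench. Turns any amount either way about the vertical through its origin (centre of its underside, 22 mm up), z up. A push of 1.5 to 3 N at the rim turns it; friction stops it at once. Sockets 68 mm from the axis (7 mm high collars, 45 mm across) hold six items, none over 68 mm above the deck.
- rim_peg (a point): Top centre of one of eight like steel finger pegs standing on the carousel's rim: 10 mm across, 30 mm tall above the deck (tops 64 mm above the bench), centred 127 mm from the axis. This one is at 22.5 degrees anticlockwise (from above) from the carousel's +x axis, the others follow every 45 degrees.
- cone_socket (a point): Centre of the floor of the cone's socket, on the deck, 68 mm along the carousel's +x axis; turns with the carousel. The loose cone stands here, with 1.5 mm of play.
- cone: Loose, stands upright in one of the carousel's sockets; foot 36 mm across; origin at the centre of its underside, z up. Only rides along: not to be touched. The item to bring to the front: ring cone, a plain steel cone tapering to a point, 68 mm tall, the tallest item on the disc, about 0.12 kg.
- ball_stake: Loose, stands upright in one of the carousel's sockets; foot 36 mm across; origin at the centre of its underside, z up. Only rides along: not to be touched. Steel stake with a ball on a thin neck, 48 mm tall.
- round_block: Loose, stands upright in one of the carousel's sockets; foot 36 mm across; origin at the centre of its underside, z up. Only rides along: not to be touched. Plain steel cylinder 27 mm across, 36 mm tall.
- square_block: Loose, stands upright in one of the carousel's sockets; foot 36 mm across; origin at the centre of its underside, z up. Only rides along: not to be touched. Square steel block 24 mm wide, 34 mm tall.
- pot0: Loose, stands upright in one of the carousel's sockets; foot 36 mm across; origin at the centre of its underside, z up. Only rides along: not to be touched. Clear plastic pot with white lid, 28 mm tall.
- pot1: Loose, stands upright in one of the carousel's sockets; foot 36 mm across; origin at the centre of its underside, z up. Only rides along: not to be touched. Clear plastic pot with white lid, 28 mm tall (same as pot0).
- dish: Bystander: clear open dish with silver findings, 84 mm across, 20 mm high, loose beside the carousel. Origin under its centre.
- pendant: Bystander: flat silver disc pendant with a lug, 52 mm across, 5 mm thick, loose beside the carousel. Origin under the disc's centre.
- hammer: Bystander: small hammer, 240 mm long along its x, lying loose on the left.
- jar: Bystander: glass jar with white lid, 60 mm across, 75 mm tall, loose on the right. Origin under its centre.
- bezel: Bystander: dark domed steel setting, 32 mm across, 17 mm tall, loose on the right. Origin under its centre.
- burnisher: Bystander: wooden-handled burnisher, 170 mm long along its x, lying loose on the left.

How it is judged:
By the outcome, as a careful person would: the job done as asked, in the order asked, and still so for the second after the job is handed in, with the robot touching nothing.
It also fails if it takes over 45 s, if anything falls off the work surface, if the arm or the gripper's body presses on something with over 40 N, if the wrist force passes 120 N, or if a joint passes its speed limit or range.

### The arm

A 6-joint arm with a two-finger parallel gripper is mounted at the origin on the work surface. World frame = base frame: x ahead of the robot, y to its left, z up, the work surface at z = 0. Lengths are in m, angles in rad, forces in N, time in s.
With the tool pointing down it reaches from about 0.35 to 0.775 m from the base axis. Payload 7.3 kg.
Tool frame: the origin (TCP) lies at the very end of the fingers, on their centre line; the grasp point (between the pads) lies 19 mm behind it (robot.pinch_z is the distance from the TCP to the grasp point, in m); z points along the fingers, y is the line along which they close (so a half turn about z gives the same grasp; the last joint's range is limited). The gripper opens to 92 mm and grips with 3 to 60 N. Pads are 19 mm wide; open, the fingers measure 130 mm over their backs; the gripper's body (75 mm by 190 mm) begins 47 mm behind the grasp point.
Start: joints at [-1.461, 0.342, 1.524, -0, 1.275, -0.146], TCP at [0.133, -0.508, 0.227] pointing down, gripper open.
Joint ranges: [-2.53, 2.53], [-0.77, 2.02], [0.04, 2.7], [-1, 4.14], [0.28, 2.66], [-3.11, 3.11]. Speed limits (rad/s): [2.57, 2.57, 3.14, 3.14, 3.14, 3.14].

### API

Orientations are given as [roll, pitch, yaw] about the fixed x, y, z axes, in that order (R = Rz(yaw) Ry(pitch) Rx(roll)).
In Python, from cell import robot gives the robot as it stands.
- The arm moves only by the tool move_arm, never from a script. Its argument "motion" is a list of rows, each a list of 6 numbers: the shift along the tool's x, y, z in units of 0.1 m (1.0 is 0.1 m), then the turn, a rotation vector about the tool's x, y, z in units of pi rad (1.0 is pi rad). In form: [[dx, dy, dz, rx, ry, rz], ...]. A call has 1 to 12 rows; each row is the pose to reach, as a shift and turn from the pose commanded when the call began, along the tool's axes at that moment, turning the shorter way round; what a row does not reach only later rows make up. A row lasts 1/8 s, in which the tool goes at most 62.5 mm and 10.7 degrees, less where a joint would pass 70% of its speed; a pose out of reach is approached as far as the arm can. A call with a number of a shift or a turn outside -1 to 1 is refused whole. A call with a gripper value outside its range is refused whole. "fingers" is the opening, from -1 (shut) to 1 (fully open), set as the call begins (left out, the last holds). The fingers move at their own pace and stop on an object; "newtons" is the grip in N (left out, the last holds). Time passes only in rows, so rows that repeat a pose let the fingers close. It gives the time, the measured TCP pose, the force, the opening and the grip force at its end, in the units of the state.
- robot.observe(): the state, without advancing time (a new reading comes with each control period).
- robot.read_camera(name): name is "scene" or "top" or "wrist"; returns a dict with "image" (420x560x3 uint8, red, green, blue), "range_z" (420x560 float32, m along the optical axis (not along the pixel's ray), 0 where there is no reading), "vfov" (degrees; the focal length in pixels is half the picture's height over the tangent of half this angle, whatever the lens; pixels are square), "cx", "cy" (the principal point, pixels), "extrinsics" (4x4, takes a point from camera to world coordinates); the wrist camera has in their place "hand_eye" (4x4, takes a point from camera to tool coordinates, whose origin is the TCP and whose axes are the flange's). Camera axes: x right, y up, looking along -z (the intrinsics and any distortion apply to the point x, -y, -z); pixel columns grow to the right and rows downward; lengths in m; the calibration is good to about 2 mm. A picture is of the moment at which its call begins: read the wrist's pose just before it.
- robot.hand_in(): hands the job in; it is judged then, once.
The state is a dict: "time": time; "qpos": joint angles; "qvel": joint speeds; "joint_efforts": joint torques, N m; "tool_pos": TCP position; "tool_rot": TCP orientation; "contact_force": force on the tool from outside, world axes, zero at the start; "torque": the same for the moment, N m; "opening": finger opening in m; "grip_force": force on a finger pad.
Only numpy, scipy, OpenCV 4.12 (cv2) and the standard library are available. Lean on these libraries where they do the work, as an engineer would, in place of code of your own. Each camera call takes 0.05 s, during which the arm holds its last target. There are 200 camera calls.

## Working session

There is one attempt and no reset: what is moved stays moved. The work goes in short steps, Python scripts to look and compute and a tool call to move; the robot and the scene stay as the last step left them, time stands still between calls to the robot, and variables do not carry over. Pictures are saved under pics/ and viewed, at most 10 in all, crops included, and the job is handed in when it is done.

Besides the shell and the picture viewer there is one more tool, called after "Call:" by a JSON object that holds its "method" and its "body", one argument or row to a line. move_arm: Moves the arm, as the interface text tells. Shifts and turns lie within -1 to 1; 1 stands for 0.1 m of shift or pi rad of turn. Its arguments: {"type":"object","properties":{"motion":{"type":"array"},"fingers":{"type":"number"},"newtons":{"type":"number"}},"required":["motion"]}

```bash
mkdir -p pics; ls
cat > h.py <<'E'
import numpy as np, cv2
from cell import robot
def grab(n,tag):
    c=robot.read_camera(n); np.savez(f'{tag}.npz',**{k:np.asarray(v) for k,v in c.items()})
    cv2.imwrite(f'pics/{tag}.png',c['image'][:,:,::-1]); return c
def pts(c):
    """world point per pixel (fixed cameras)"""
    h,w=c['range_z'].shape; f=h/2/np.tan(np.radians(float(c['vfov']))/2)
    v,u=np.mgrid[:h,:w]; z=c['range_z']
    P=np.stack([(u-c['cx'])*z/f,-(v-c['cy'])*z/f,-z,np.ones_like(z)],-1)
    return (P@c['extrinsics'].T)[...,:3]
E
python3 - <<'E'
from h import *
for n in('top','scene'):
    c=grab(n,n+'0'); print(n,[k for k in c],c['vfov'],c['cx'],c['cy'],{k:v for k,v in c.items() if 'dist' in k})
    print(np.round(c['extrinsics'],3))
s=robot.observe();print(s['time'],s['tool_pos'],s['tool_rot'],s['contact_force'])
E
```

```text
pics
top ['image', 'range_z', 'vfov', 'cx', 'cy', 'extrinsics'] 42.14003301282304 292.4872352317551 214.34511864545757 {}
[[ 0.05   0.978 -0.201  0.146]
 [-0.999  0.05  -0.005  0.009]
 [ 0.005  0.201  0.98   1.861]
 [ 0.     0.     0.     1.   ]]
scene ['image', 'range_z', 'vfov', 'cx', 'cy', 'extrinsics'] 45.85620723636026 283.6067990827845 211.1750846211706 {}
[[ 0.717 -0.425  0.552  1.283]
 [ 0.697  0.454 -0.555 -0.793]
 [-0.014  0.783  0.622  0.942]
 [ 0.     0.     0.     1.   ]]
0.1 [ 0.1328114  -0.50754465  0.22612788] [-3.14023647e+00 -1.98203930e-04  2.55813929e-01] [-0.05955433 -0.86268464 -0.09251497]
```

View pics/top0.png

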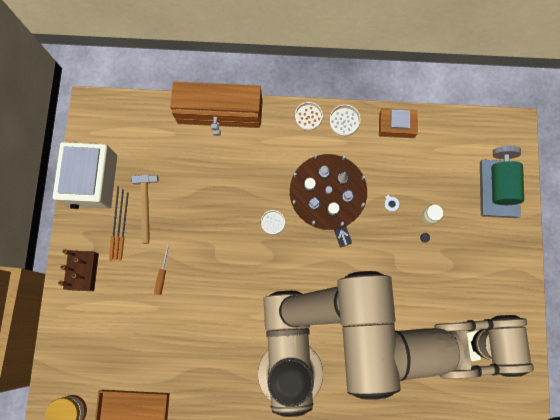

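View pics/scene0.png

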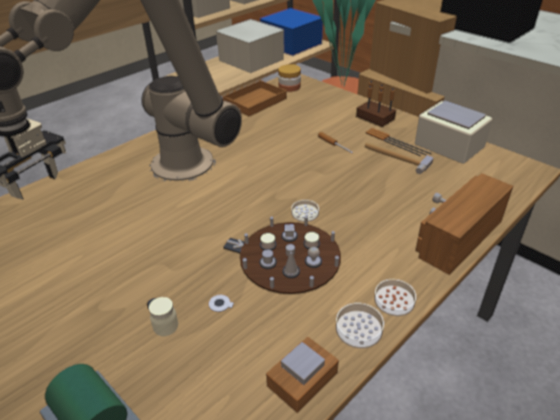

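The top view shows the carousel at about (328,190), the arrow tab at (343,237) and the cone at about (343,177). The scene view shows the cone at (290,262). Next I'll enlarge the carousel and take measurements.

Run:
```python
from h import *
c=dict(np.load('top0.npz')); P=pts(c)
im=c['image'][145:255,270:400,::-1]
cv2.imwrite('pics/crop0.png',cv2.resize(im,None,fx=5,fy=5,interpolation=cv2.INTER_CUBIC))
s=P[100:260,230:450].reshape(-1,3)
# deck points: dark pixels
g=c['image'][100:260,230:450].reshape(-1,3).astype(int)
bench=s[(g[:,0]>140)&(g[:,2]<110)]; print('bench z',np.median(bench[:,2]))
d=s[(s[:,2]>.027)&(s[:,2]<.041)&(np.hypot(s[:,0]-.56,s[:,1])<.25)&(g.sum(1)<200)]
(cx,cy),r=cv2.minEnclosingCircle(d[:,:2].astype(np.float32)); print(cx,cy,r,np.median(d,0),len(d))
h=s[(np.hypot(s[:,0]-cx,s[:,1]-cy)<.11)&(s[:,2]>.075)]; print('tall',h)
for uv in [(343,237),(343,177),(328,190),(348,230),(339,230)]: print(uv,P[uv[1],uv[0]])
```

```text
bench z -0.00014060062775822502
0.609824001789093 -0.09883923083543777 0.13388371467590332 [ 0.60660626 -0.09944668  0.03383156] 3017
tall [[ 0.68584489 -0.07277975  0.07610781]
 [ 0.68551025 -0.07610117  0.07779183]
 [ 0.68323403 -0.07909666  0.08589234]
 [ 0.6866005  -0.08302572  0.07534262]
 [ 0.68659721 -0.0863979   0.07593073]
 [ 0.68015153 -0.0725871   0.08328555]
 [ 0.67869273 -0.07571351  0.08871946]
 [ 0.68081477 -0.0794137   0.08223586]
 [ 0.6809124  -0.08278976  0.0824898 ]
 [ 0.68138946 -0.08623265  0.081482  ]
 [ 0.68140992 -0.08959504  0.08199254]
 [ 0.67723725 -0.0694544   0.08067058]
 [ 0.67778319 -0.07290263  0.07942413]
 [ 0.67762677 -0.07624256  0.08053166]
 [ 0.67881529 -0.07980339  0.07713397]
 [ 0.67834765 -0.08308954  0.07928352]
 [ 0.67698475 -0.08620654  0.08442817]
 [ 0.67503767 -0.06979107  0.07620454]
 [ 0.67299729 -0.07619918  0.08426224]
 [ 0.67439036 -0.07978757  0.08015066]
 [ 0.67403077 -0.08308476  0.08194908]
 [ 0.67431132 -0.08649134  0.08158945]
 [ 0.67355719 -0.08970507  0.08471512]
 [ 0.6765867  -0.0936415   0.07509871]
 [ 0.6700152  -0.06970479
[... 1248 characters left out ...]
  0.08734054]
 [ 0.65058765 -0.15084873  0.09015212]
 [ 0.65013617 -0.14193353  0.0775873 ]
 [ 0.64965447 -0.14511872  0.07990526]
 [ 0.6509956  -0.1488665   0.07577519]
 [ 0.65125853 -0.15561845  0.07607366]
 [ 0.60180385 -0.15688956  0.07824696]
 [ 0.59595076 -0.17071496  0.0766841 ]
 [ 0.58443933 -0.16726727  0.08053216]
 [ 0.57278711 -0.05028507  0.07534738]
 [ 0.56875113 -0.04367907  0.07636166]
 [ 0.56221467 -0.06066977  0.07850032]]
(343, 237) [ 0.45460251 -0.15718375  0.01741589]
(343, 177) [ 0.64965447 -0.14511872  0.07990526]
(328, 190) [ 0.60679665 -0.09723227  0.06018173]
(348, 230) [ 4.82890703e-01 -1.75275474e-01  3.18691750e-04]
(339, 230) [ 0.47948518 -0.14327512  0.01044453]
```

View pics/crop0.png

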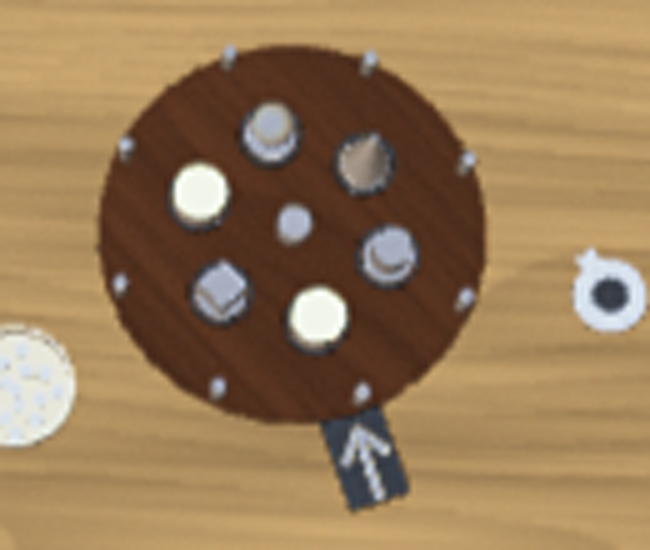

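The crop shows the cone at (365,165) with its foot at about (363,172). The eight peg tops are at (229,50), (371,58), (470,156), (466,294), (363,388), (218,382), (119,280) and (126,142). The tab corners are at (349,512), (409,490), (320,420) and (380,405), and the arrow runs from (378,500) to (358,424).

```bash
cat >> h.py <<'E'
def ray(c,uv,z,E=None):
    """intersect pixels with plane z"""
    E=c['extrinsics'] if E is None else E
    uv=np.atleast_2d(uv).astype(float); f=c['range_z'].shape[0]/2/np.tan(np.radians(float(c['vfov']))/2)
    d=np.stack([(uv[:,0]-c['cx'])/f,-(uv[:,1]-c['cy'])/f,-np.ones(len(uv))],-1)@E[:3,:3].T
    return (E[:3,3]+d*((z-E[2,3])/d[:,2])[:,None])[:,:2]
def circ(p):
    A=np.c_[2*p,np.ones(len(p))]; s=np.linalg.lstsq(A,(p**2).sum(1),rcond=None)[0]
    return s[:2],np.sqrt(s[2]+s[:2]@s[:2])
ang=lambda v:np.degrees(np.arctan2(v[...,1],v[...,0]))
E
python3 - <<'E'
from h import *
c=dict(np.load('top0.npz'))
q=lambda l:np.array(l)/5.+[270-.4,145-.4]
pg=ray(c,q([(229,50),(371,58),(470,156),(466,294),(363,388),(218,382),(119,280),(126,142)]),.064)
o,r=circ(pg);print('peg circle',o,r,(ang(pg-o)).round(1),((ang(pg-o)-22.5)%45).round(1))
t=ray(c,q([(349,512),(409,490),(320,420),(380,405)]),.01); print(t)
print('front dir',ang(t[:2].mean(0)-o),np.hypot(*(t[:2].mean(0)-o)),ang(t[:2]-t[2:]),'arrow',ang(np.diff(ray(c,q([(358,424),(378,500)]),.017),axis=0)))
for z,p in((.034,(363,172)),(.102,(376,134))): k=ray(c,q(p),z)-o; print('cone',k+o,ang(k),np.hypot(*k.T))
print('dish,pendant',ray(c,[(273,222),(392,203)],.01))
E
```

```text
peg circle [ 0.61270617 -0.09881254] 0.1265537600227092 [  23.1  -22.6  -67.3 -112.  -156.7  157.8  113.    68.1] [ 0.6 44.9  0.2  0.5  0.8  0.3  0.5  0.6]
[[ 0.42055223 -0.14661441]
 [ 0.43785631 -0.1872634 ]
 [ 0.48351957 -0.12454208]
 [ 0.49613682 -0.16558008]]
front dir -159.63220369387867 0.1957400036100827 [-160.68259265 -159.59223182] arrow [-163.56950044]
cone [[ 0.65530587 -0.14655043]] [-48.25534102] [0.06398156]
cone [[ 0.66313679 -0.14862088]] [-44.64431425] [0.07088101]
dish,pendant [[ 0.49604605  0.08549724]
 [ 0.58437583 -0.32470142]]
```

Call:
{"method": "move_arm", "body": {
  "motion": [
    [0.5,-0.15,0,0,0,0],
    [1,-0.3,0,0,0,0],
    [1,-0.3,0,0,0,0]
  ],
  "fingers": -1,
  "newtons": 10
}}

```text
time: 0.48
tool_pos: [0.2243, -0.4517, 0.2265]
tool_rot: [-3.141, -0.001, 0.26]
contact_force: [-0.6, -0.4, -0.6]
opening: 0.0662
grip_force: 0.0
```

Call:
{"method": "move_arm", "body": {
  "motion": [
    [0.5,-0.15,0,0,0,0],
    [1,-0.3,0,0,0,0]
  ]
}}

```text
time: 0.72
tool_pos: [0.3113, -0.3993, 0.2265]
tool_rot: [-3.141, 0.0, 0.254]
contact_force: [0.1, -0.5, -0.3]
opening: 0.0466
grip_force: 0.0
```

Call:
{"method": "move_arm", "body": {
  "motion": [
    [0.5,-0.15,0,0,0,0],
    [1,-0.3,0,0,0,0]
  ]
}}

```text
time: 0.98
tool_pos: [0.401, -0.3448, 0.2265]
tool_rot: [3.141, 0.001, 0.255]
contact_force: [-0.2, -0.1, -0.3]
opening: 0.0262
grip_force: 0.0
```

Call:
{"method": "move_arm", "body": {
  "motion": [
    [0.5,-0.15,0,0,0,0],
    [1,-0.3,0,0,0,0]
  ]
}}

```text
time: 1.23
tool_pos: [0.4904, -0.2905, 0.2264]
tool_rot: [3.141, 0.001, 0.255]
contact_force: [-0.4, -1.4, 0.3]
opening: 0.0067
grip_force: 0.0
```

Call:
{"method": "move_arm", "body": {
  "motion": [
    [0.2,-0.05,0,0,0,-0.05],
    [0.4,-0.1,0,0,0,-0.1],
    [0.6,-0.15,0,0,0,-0.15],
    [0.8,-0.2,0,0,0,-0.2],
    [1,-0.25,0,0,0,-0.25],
    [1,-0.25,0,0,0,-0.3],
    [1,-0.25,0,0,0,-0.35],
    [1,-0.25,0,0,0,-0.4],
    [1,-0.25,0,0,0,-0.45],
    [1,-0.25,0,0,0,-0.5],
    [1,-0.25,0,0,0,-0.5]
  ]
}}

```text
time: 2.6
tool_pos: [0.5795, -0.242, 0.2262]
tool_rot: [-3.141, -0.0, 1.824]
contact_force: [0.2, 0.3, -0.3]
opening: 0.0004
grip_force: 0.0
```

Run:
```python
from h import *
s=robot.observe();c=grab('wrist','w1');print(s['time'],s['tool_pos'],s['tool_rot'],s['qpos'],s['opening'],s['contact_force'])
print(np.round(c['hand_eye'],3),c['vfov'])
```

```text
2.6 [ 0.57948335 -0.24203465  0.22624202] [-3.14080855e+00 -2.20581982e-04  1.82443969e+00] [-5.17408834e-01  5.35887248e-01  1.21520364e+00 -3.94585158e-04
  1.39121785e+00 -7.70981664e-01] 0.0004136659855312174 [ 0.22719526  0.26804446 -0.25136224]
[[ 0.001  0.963  0.271  0.071]
 [ 1.    -0.    -0.001 -0.001]
 [-0.001  0.271 -0.963 -0.158]
 [ 0.     0.     0.     1.   ]] 58.4847176182981
```

View pics/w1.png

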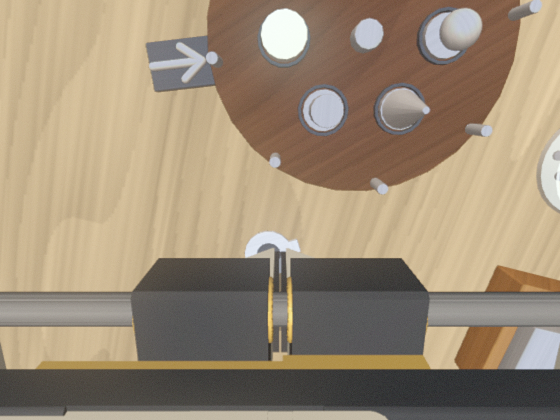

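The wrist view shows the carousel with peg tops at (275,160), (380,186), (482,130) and (527,10). The arrow tab lies between (148,45) and (215,85), and the cone tip is at (428,109). The gripper is shut. I'll check the finger geometry by depth and refine the axis.

Run:
```python
from h import *
from scipy.spatial.transform import Rotation as R
c=dict(np.load('w1.npz')); s=robot.observe()
T=np.eye(4);T[:3,:3]=R.from_euler('xyz',s['tool_rot']).as_matrix();T[:3,3]=s['tool_pos']
E=T@c['hand_eye']
Pt=pts({**c,'extrinsics':c['hand_eye']})
m=(c['range_z']>0)&(Pt[...,2]<.01)
p=Pt[m]
for z in np.arange(-.1,.011,.01):
    q=p[abs(p[:,2]-z)<.005]
    if len(q): print(round(z,3),len(q),'x',q[:,0].min().round(3),q[:,0].max().round(3),'y',q[:,1].min().round(3),q[:,1].max().round(3))
pg=ray(c,[(275,160),(377,183),(472,129),(516,12)],.064,E); o,r=circ(pg);print(pg,o,r)
from scipy.optimize import least_squares
f=lambda v:(v[:2]+.127*np.c_[np.cos(v[2]+np.arange(4)*np.pi/4),np.sin(v[2]+np.arange(4)*np.pi/4)]-pg).ravel()
v=least_squares(f,[.612,-.099,np.radians(-157)]).x if 1 else 0
r=f(v);o=v[:2];print('fit',o,np.degrees(v[2]),r.round(4))
P=pts({**c,'extrinsics':E}); d=P[(abs(P[...,2]-.034)<.003)];print('deck x min',d.min(0),d.max(0))
t=ray(c,[(146,42),(154,92),(205,36),(213,86)],.01,E);print(t,ang(t[:2].mean(0)-o),np.hypot(*(t[:2].mean(0)-o)),ang(t[[0,1]]-t[[2,3]]))
print('arrow',ang(ray(c,[(149,66)],.017,E)-ray(c,[(207,59)],.017,E)))
k=ray(c,[(428,110)],.102,E)-o;print('cone tip',ang(k),np.hypot(*k.T))
```

```text
-0.1 13920 x 0.021 0.026 y -0.054 0.052
-0.09 24273 x 0.017 0.036 y -0.059 0.06
-0.08 14623 x 0.012 0.035 y -0.067 0.065
-0.07 1715 x -0.002 0.035 y -0.081 0.079
-0.06 30 x -0.002 0.004 y -0.004 0.001
-0.05 329 x -0.012 -0.001 y -0.004 0.002
-0.04 56 x -0.008 0.008 y -0.003 0.001
-0.03 173 x 0.007 0.01 y -0.005 0.003
-0.02 196 x 0.007 0.01 y -0.005 0.003
-0.01 361 x 0.007 0.01 y -0.015 0.013
-0.0 111 x 0.007 0.01 y -0.01 0.007
[[ 0.56824893 -0.21800214]
 [ 0.65912769 -0.21524648]
 [ 0.72148632 -0.15164798]
 [ 0.72038657 -0.06049349]] [ 0.61094685 -0.1068201 ] 0.11896843697453437
fit [ 0.60767346 -0.10367013] -111.542105991844 [-0.0072 -0.0038 -0.0009 -0.0049  0.0043  0.0013  0.0038  0.0074]
deck x min [ 0.48183991 -0.39254176  0.03100538] [ 0.88599168 -0.04104188  0.03699835]
[[ 0.42761469 -0.14982314]
 [ 0.44186365 -0.19153202]
 [ 0.47923957 -0.13126189]
 [ 0.49520175 -0.17216144]] -158.81997359728123 0.18546230783955844 [-160.22442148 -160.04070328]
arrow [-159.14836909]
cone tip [-38.06845182] [0.07437265]
```

Call:
{"method": "move_arm", "body": {
  "motion": [
    [0.03,0.05,0.2,0,0,-0.05],
    [0.06,0.1,0.4,0,0,-0.1],
    [0.1,0.16,0.6,0,0,-0.15],
    [0.1,0.16,0.8,0,0,-0.2],
    [0.1,0.16,1,0,0,-0.25],
    [0.1,0.16,1,0,0,-0.297],
    [0.1,0.16,1,0,0,-0.297],
    [0.1,0.16,1,0,0,-0.297]
  ]
}}

```text
time: 3.65
tool_pos: [0.593, -0.2277, 0.127]
tool_rot: [-3.141, 0.001, 2.755]
contact_force: [-0.7, -0.2, 0.3]
opening: 0.0009
grip_force: 0.0
```

Call:
{"method": "move_arm", "body": {
  "motion": [
    [0,0,0.2,0,0,0],
    [0,0,0.4,0,0,0],
    [0,0,0.6,0,0,0],
    [0,0,0.78,0,0,0],
    [0,0,0.78,0,0,0],
    [0,0,0.78,0,0,0]
  ]
}}

```text
time: 4.4
tool_pos: [0.5933, -0.2277, 0.0494]
tool_rot: [-3.141, 0.001, 2.759]
contact_force: [-0.7, -0.1, -0.4]
opening: 0.0007
grip_force: 0.0
```

Run:
```python
from h import *
s=robot.observe();print(s['time'],s['tool_pos'],s['tool_rot'],s['qpos'],s['contact_force'])
o=np.array([.6127,-.0988]);yaw=s['tool_rot'][2]
d=o-s['tool_pos'][:2];x=np.array([np.cos(yaw),np.sin(yaw)]);y=np.array([np.sin(yaw),-np.cos(yaw)])
print('centre in tool',d@x,d@y)
# arc rows about centre at (14.5,127) mm, 2.5 deg/row
C=np.array([.145,1.27])*1
for n in range(1,13):
    t=np.radians(2.5*n); print([round(float(v),3) for v in (C[0]-(C[0]*np.cos(t)-C[1]*np.sin(t)),C[1]-(C[0]*np.sin(t)+C[1]*np.cos(t)),2.5*n/180)])
```

```text
4.4 [ 0.59332405 -0.22769822  0.04941947] [-3.14138324e+00  1.23166543e-03  2.75905272e+00] [-4.86903133e-01  7.13432190e-01  1.40767608e+00 -9.38850743e-05
  1.01923761e+00 -1.67511025e+00] [-0.71202393 -0.14163561 -0.36659955]
centre in tool 0.030139419264466595 0.1268140091383385
[0.056, -0.005, 0.014]
[0.111, -0.008, 0.028]
[0.167, -0.008, 0.042]
[0.223, -0.006, 0.056]
[0.278, -0.001, 0.069]
[0.334, 0.006, 0.083]
[0.389, 0.015, 0.097]
[0.443, 0.027, 0.111]
[0.497, 0.041, 0.125]
[0.55, 0.058, 0.139]
[0.603, 0.077, 0.153]
[0.654, 0.098, 0.167]
```

Call:
{"method": "move_arm", "body": {
  "motion": [
    [0.04,0,0,0,0,0],
    [0.08,0,0,0,0,0],
    [0.11,0,0,0,0,0],
    [0.13,0,0,0,0,0],
    [0.145,0,0,0,0,0],
    [0.155,0,0,0,0,0]
  ]
}}

```text
time: 5.15
tool_pos: [0.5786, -0.2218, 0.0489]
tool_rot: [-3.141, 0.001, 2.76]
contact_force: [2.0, -0.5, 0.2]
opening: 0.0008
grip_force: 0.6
```

Call:
{"method": "move_arm", "body": {
  "motion": [
    [0.028,-0.002,0,0,0,0.007],
    [0.056,-0.004,0,0,0,0.014],
    [0.084,-0.006,0,0,0,0.021],
    [0.111,-0.008,0,0,0,0.028],
    [0.139,-0.008,0,0,0,0.035],
    [0.167,-0.008,0,0,0,0.042],
    [0.195,-0.007,0,0,0,0.049],
    [0.223,-0.006,0,0,0,0.056],
    [0.25,-0.004,0,0,0,0.063],
    [0.278,-0.001,0,0,0,0.069]
  ]
}}

```text
time: 6.4
tool_pos: [0.5526, -0.2111, 0.0487]
tool_rot: [3.141, 0.0, 2.541]
contact_force: [3.3, 2.1, 0.2]
opening: 0.0008
grip_force: 1.4
```

```bash
cat >> h.py <<'E'
def state(O=np.array([.6127,-.0988])):
    s=robot.observe(); yaw=s['tool_rot'][2]; d=O-s['tool_pos'][:2]
    x=np.array([np.cos(yaw),np.sin(yaw)]);y=np.array([np.sin(yaw),-np.cos(yaw)])
    print(s['time'],s['tool_pos'],'yaw',np.degrees(yaw),'C in tool',(d@x,d@y),'q6',s['qpos'][5],s['contact_force'])
E
python3 - <<'E'
from h import *
state(); c=grab('top','top1'); im=c['image'][145:255,270:400,::-1]
cv2.imwrite('pics/crop1.png',cv2.resize(im,None,fx=5,fy=5,interpolation=cv2.INTER_CUBIC))
E
```

```text
6.4 [ 0.55262357 -0.21113441  0.04870273] yaw 145.61662272113034 C in tool (np.float64(0.013858623380281217), np.float64(0.12663386893404996)) q6 -1.4654698577959684 [3.25828804 2.06772183 0.1991765 ]
```

View pics/crop1.png

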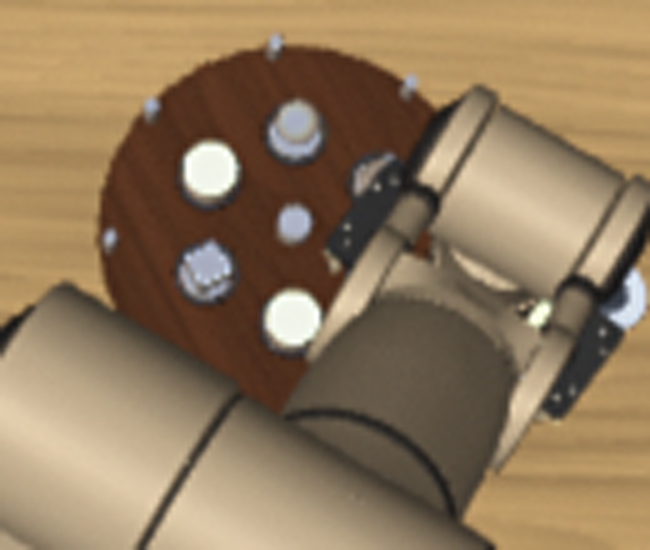

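The carousel turns with the finger: peg tops are now at (275,42), (409,82), (152,105) and (110,237), about 13° clockwise. I'll keep going.

Call:
{"method": "move_arm", "body": {
  "motion": [
    [0.056,-0.005,0,0,0,0.014],
    [0.111,-0.008,0,0,0,0.028],
    [0.167,-0.008,0,0,0,0.042],
    [0.223,-0.006,0,0,0,0.056],
    [0.278,-0.001,0,0,0,0.069],
    [0.334,0.006,0,0,0,0.083],
    [0.389,0.015,0,0,0,0.097],
    [0.443,0.027,0,0,0,0.111],
    [0.497,0.041,0,0,0,0.125],
    [0.55,0.058,0,0,0,0.139],
    [0.603,0.077,0,0,0,0.153],
    [0.654,0.098,0,0,0,0.167]
  ]
}}

```text
time: 7.95
tool_pos: [0.504, -0.1669, 0.0488]
tool_rot: [-3.141, 0.001, 2.017]
contact_force: [2.2, -0.7, -1.1]
opening: 0.0006
grip_force: 0.6
```

Call:
{"method": "move_arm", "body": {
  "motion": [
    [0.056,-0.005,0,0,0,0.014],
    [0.111,-0.008,0,0,0,0.028],
    [0.167,-0.008,0,0,0,0.042],
    [0.223,-0.006,0,0,0,0.056],
    [0.278,-0.001,0,0,0,0.069],
    [0.334,0.006,0,0,0,0.083],
    [0.389,0.015,0,0,0,0.097],
    [0.443,0.027,0,0,0,0.111],
    [0.497,0.041,0,0,0,0.125],
    [0.55,0.058,0,0,0,0.139],
    [0.603,0.077,0,0,0,0.153],
    [0.654,0.098,0,0,0,0.167]
  ]
}}

```text
time: 9.45
tool_pos: [0.4845, -0.1037, 0.0488]
tool_rot: [3.142, 0.001, 1.492]
contact_force: [0.8, -1.0, 0.4]
opening: 0.0002
grip_force: 0.6
```

Run:
```python
from h import *
state()
```

```text
9.45 [ 0.48453786 -0.10370921  0.04882488] yaw 85.4960934904964 C in tool (np.float64(0.014958247428724442), np.float64(0.1273808688194975)) q6 -0.28536401494903635 [ 0.83330162 -1.02390986  0.43838888]
```

Call:
{"method": "move_arm", "body": {
  "motion": [
    [0.056,-0.005,0,0,0,0.014],
    [0.111,-0.008,0,0,0,0.028],
    [0.167,-0.008,0,0,0,0.042],
    [0.223,-0.006,0,0,0,0.056],
    [0.278,-0.001,0,0,0,0.069],
    [0.334,0.006,0,0,0,0.083],
    [0.389,0.015,0,0,0,0.097],
    [0.443,0.027,0,0,0,0.111],
    [0.497,0.041,0,0,0,0.125],
    [0.55,0.058,0,0,0,0.139],
    [0.603,0.077,0,0,0,0.153],
    [0.654,0.098,0,0,0,0.167]
  ]
}}

```text
time: 10.95
tool_pos: [0.499, -0.0392, 0.0487]
tool_rot: [-3.141, 0.001, 0.968]
contact_force: [-0.4, -2.2, 1.2]
opening: 0.0003
grip_force: 0.6
```

Run:
```python
from h import *
state(); c=grab('top','top2'); im=c['image'][145:255,270:400,::-1]
cv2.imwrite('pics/crop2.png',cv2.resize(im,None,fx=5,fy=5,interpolation=cv2.INTER_CUBIC))
```

```text
10.95 [ 0.49899765 -0.03919919  0.04871521] yaw 55.44207761584548 C in tool (np.float64(0.015411981997766696), np.float64(0.12744783418433983)) q6 0.37336878511590565 [-0.39691103 -2.20440802  1.18858128]
```

View pics/crop2.png

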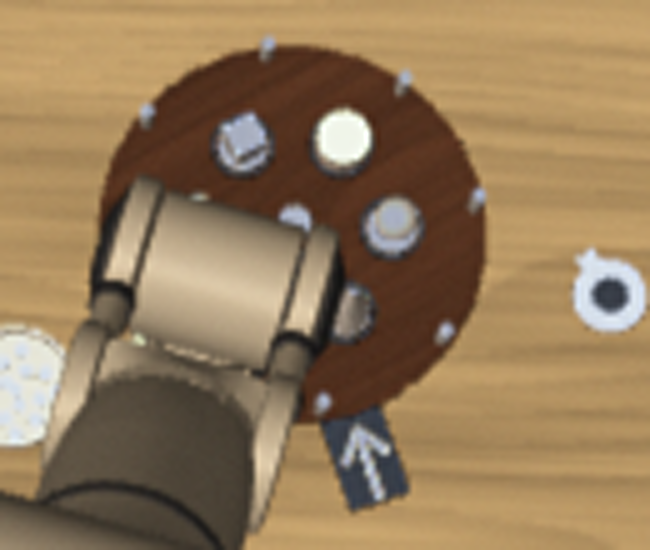

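Peg tops are at (267,41), (405,76), (479,193), (447,328), (323,399) and (148,109). The cone at (350,310) is a little short of the arrow.

```bash
cat >> h.py <<'E'
def pegs(px,off=(270,145)):
    c=dict(np.load('top0.npz')); o=np.array([.6127,-.0988])
    p=ray(c,np.array(px)/5.+np.array(off)-.4,.064)-o
    a=(ang(p)-22.5)%45; a=(a-a[0]+22.5)%45-22.5+a[0]
    print('phase',a.round(1),a.mean())
E
python3 - <<'E'
from h import *
pegs([(267,41),(405,76),(479,193),(447,328),(323,399),(148,109)])
E
```

```text
phase [33.4 32.8 33.2 33.2 33.1 32.9] 33.10664434850297
```

Call:
{"method": "move_arm", "body": {
  "motion": [
    [0.028,-0.002,0,0,0,0.007],
    [0.056,-0.004,0,0,0,0.014],
    [0.084,-0.006,0,0,0,0.021],
    [0.111,-0.008,0,0,0,0.028],
    [0.139,-0.008,0,0,0,0.035],
    [0.167,-0.008,0,0,0,0.042],
    [0.195,-0.007,0,0,0,0.049],
    [0.223,-0.006,0,0,0,0.056],
    [0.25,-0.004,0,0,0,0.063],
    [0.278,-0.001,0,0,0,0.069],
    [0.278,-0.001,0,0,0,0.069]
  ]
}}

```text
time: 12.38
tool_pos: [0.5158, -0.0157, 0.0489]
tool_rot: [3.141, -0.001, 0.752]
contact_force: [0.6, 0.0, -0.2]
opening: 0.0003
grip_force: 0.0
```

Run:
```python
from h import *
state(); c=grab('top','top3'); im=c['image'][145:255,270:400,::-1]
cv2.imwrite('pics/crop3.png',cv2.resize(im,None,fx=6,fy=5.4,interpolation=cv2.INTER_CUBIC) if 0 else cv2.resize(im,None,fx=5,fy=5,interpolation=cv2.INTER_CUBIC))
```

```text
12.375 [ 0.51578293 -0.01570793  0.04885658] yaw 43.092974080205266 C in tool (np.float64(0.014006115481050501), np.float64(0.1268898702231063)) q6 0.6396616758188935 [ 0.60436065  0.02721721 -0.24117965]
```

View pics/crop3.png

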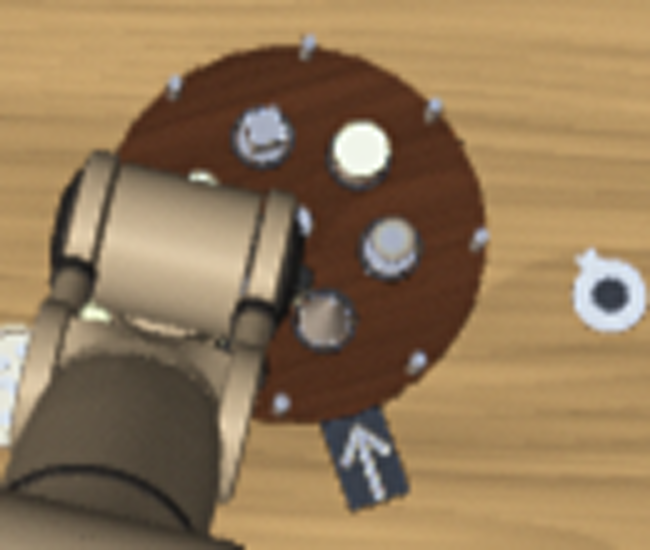

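Peg tops are at (308,40), (434,103), (481,233), (418,357), (282,400) and (175,80). The cone at (325,318) is nearly on the arrow line.

Run:
```python
from h import *
pegs([(308,40),(434,103),(481,233),(418,357),(282,400),(175,80)])
# refine the front direction: tab = dark pixels at z~10 mm, plus arrow
c=dict(np.load('top0.npz')); h,w=420,560
g=c['image'].astype(int); 
big=cv2.resize(c['image'][220:252,325:358],None,fx=8,fy=8,interpolation=cv2.INTER_CUBIC).astype(int)
m=((big[...,0]-big[...,2])<15).astype(np.uint8)
n,l,st,ce=cv2.connectedComponentsWithStats(m); k=1+st[1:,4].argmax(); v,u=np.where(l==k)
uv=np.c_[(u+.5)/8-.5+325,(v+.5)/8-.5+220]; p=ray(c,uv,.011); o=np.array([.6127,-.0988])
r=np.hypot(*(p-o).T); p=p[(r>.145)&(r<.19)]; r=np.hypot(*(p-o).T)
print(len(p),'centroid ang',ang(p.mean(0)-o))
for a,b in((.145,.16),(.16,.175),(.175,.19)):
    q=p[(r>a)&(r<b)]; print(ang(q.mean(0)-o), np.ptp(ang(q-o))*np.pi/180*(a+b)/2)
```

```text
phase [20.5 20.4 20.5 20.4 20.6 20.2] 20.448512715740204
10101 centroid ang -159.5429626989173
-159.6402410141769 0.04444159336489944
-159.51737574527732 0.04371845327606842
-159.48629025490746 0.043795058527240506
```

The cone is at −159.5° and the arrow at −159.5°, so they're aligned. I'll back off from the peg, rise and move clear.

Call:
{"method": "move_arm", "body": {
  "motion": [
    [-0.05,0,0,0,0,0],
    [-0.12,0,0,0,0,0],
    [-0.12,0,0,0,0,0],
    [-0.12,0,-0.2,0,0,0],
    [-0.12,0,-0.5,0,0,0],
    [-0.12,0,-0.9,0,0,0],
    [-0.12,0,-1,0,0,0]
  ]
}}

```text
time: 13.3
tool_pos: [0.5077, -0.0243, 0.1511]
tool_rot: [3.138, -0.003, 0.752]
contact_force: [0.1, -0.3, -0.4]
opening: 0.0005
grip_force: 0.0
```

Call:
{"method": "move_arm", "body": {
  "motion": [
    [0,-0.2,-0.3,0,0,0],
    [0,-0.5,-0.7,0,0,0],
    [0,-0.9,-1,0,0,0],
    [0,-1,-1,0,0,0],
    [0,-1,-1,0,0,0]
  ]
}}

```text
time: 13.92
tool_pos: [0.4376, 0.0492, 0.2477]
tool_rot: [-3.141, 0.001, 0.753]
contact_force: [-0.3, -0.5, -0.8]
opening: 0.0005
grip_force: 0.0
```

Call:
{"method": "move_arm", "body": {
  "motion": [
    [0.3,-0.3,0,0,0,0],
    [0.7,-0.7,0,0,0,0],
    [1,-1,0,0,0,0],
    [1,-1,0,0,0,0],
    [1,-1,0,0,0,0]
  ]
}}

```text
time: 14.55
tool_pos: [0.4429, 0.1893, 0.2473]
tool_rot: [-3.141, 0.003, 0.752]
contact_force: [-0.9, -0.3, 1.0]
opening: 0.0004
grip_force: 0.0
```

Run:
```python
from h import *
state(); c=grab('top','top4'); im=c['image'][145:255,270:400,::-1]
cv2.imwrite('pics/crop4.png',cv2.resize(im,None,fx=5,fy=5,interpolation=cv2.INTER_CUBIC))
```

```text
14.55 [0.44290318 0.18934539 0.24730134] yaw 43.07601485873692 C in tool (np.float64(-0.07276631018910332), np.float64(0.32644110112933383)) q6 1.064402381725456 [-0.9199444  -0.26361722  0.97975651]
```

View pics/crop4.png

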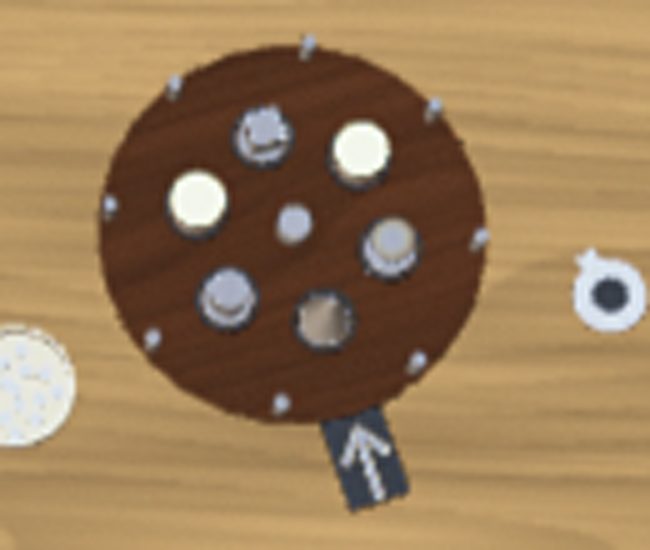

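The clear view shows the pegs unchanged at (308,40), (434,103) and (418,357). The cone at (325,320) is on the arrow's line, and the dish and pendant haven't moved.

```bash
python3 -c "
from h import *
print(robot.hand_in())"
```

```text
the job is handed in; nothing more can be done
None
```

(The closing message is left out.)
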